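# Fit the matching shield cover to the amplifier and lock it

### The arm

A 6-joint arm with a two-finger parallel gripper is mounted at the origin on the work surface. World frame = base frame: x ahead of the robot, y to its left, z up, the work surface at z = 0. Lengths are in mm, angles in rad, forces in N, time in s.
With the tool pointing down it reaches from about 400 to 925 mm from the base axis. Payload 12.5 kg.
Tool frame: the origin (TCP) lies between the finger pads; the fingertips stand 25 mm ahead of it and the grasp point (between the pads) lies 6 mm ahead of it; z points along the fingers, y is the direction in which the jaws open and shut (so a half turn about z gives the same grasp; the last joint's range is limited). The gripper opens to 95 mm and grips with 3 to 60 N. Pads are 20 mm wide; open, the fingers measure 119 mm over their backs; the gripper's body (75 mm by 180 mm) begins 59 mm behind the grasp point.
Start: joints at [1.18, 0.491, 1.559, -0, 1.092, -0.106], TCP at [175.585, 599.845, 239.661] pointing down, gripper open.
Joint ranges: [-3.1, 3.1], [-0.84, 2.19], [0.05, 2.79], [-1.13, 4.28], [0.06, 2.93], [-2.69, 2.69]. Speed limits (rad/s): [2.22, 2.22, 2.79, 3.14, 3.14, 3.14].

### API

Orientations are given as a rotation vector (axis times angle).
In Python, from plant import bot, imaging gives the robot as it stands. The module is installed in compiled form; this text tells all that it offers.
- The arm moves only by the shell command python3 -m jog 'ROWS'. ROWS is text: rows parted by semicolons, each of 5 numbers parted by spaces: the gripper's target within -1 to 1 (shut at 1, half-way at 0, fully open at -1), then the shift along the world's x, y, z in m, then the turn about the world's z in rad. In form: jaw tx ty tz twist; .... A call has 1 to 20 rows; each row is the pose to reach, as a shift and turn from the pose measured when the call began; what a row does not reach only later rows make up. A row lasts 1/12 s, in which the tool goes at most 41.7 mm and 7.16 degrees, less where a joint would pass 70% of its speed; a pose out of reach is approached as far as the arm can. A call with a gripper value outside its range is refused whole. The fingers move at their own pace and stop on an object; the grip force is fixed at half the most. Time passes only in rows, so rows that repeat a pose let the fingers close. It gives the time, the measured TCP pose, the force and the opening at its end, in the units of the state.
- bot.read_state(): the state, without advancing time (a new reading comes with each control period).
- imaging.capture(name): name is "side" or "top" or "wrist"; returns a dict with "image" (480x640x3 uint8, red, green, blue), "fx", "fy", "cx", "cy" (pixels), "rvec" (rotation vector, rad) and "tvec" (3), from world to camera coordinates, as OpenCV has them; the wrist camera has in their place "tool_from_camera" (4x4, takes a point from camera to tool coordinates, whose origin is the TCP and whose axes are the flange's). Camera axes: x right, y down, z forward; pixel columns grow to the right and rows downward; lengths in mm; the calibration is good to about 2 mm. A picture is of the moment at which its call begins: read the wrist's pose just before it. There is no depth.
- bot.close_job(): hands the job in, once; it reports no verdict.
Trained networks look in a picture, given as the dict that the camera call returned (one of the last four; its "shot" number tells which), for a name from the list of things; names that differ only in an ending like _2 or _b are one class to them, and where a whole thing is asked for, a point or a joint stands for the part that bears it (a point fixed in the world has none). Each returns a list of dicts, best first, with "confidence" (0 to 1); they miss things now and then, are a little off and sometimes report something else, mostly with a low value. They report only what shows in the picture. A call takes as long as a camera call. They do not tell look-alikes from the thing itself.
- imaging.look_for(name, picture): "xy" ([column, row] in pixels, amid what is visible of it).
- imaging.outline_of(name, picture): "mask" (480x640 bool, what is visible of it) and "xy" ([column, row] in pixels, amid what is visible of it).
- imaging.spot_point(name, picture): "xy" ([column, row] in pixels: a listed point, or the origin of a listed thing).
The state is a dict: "clock": time; "qpos": joint angles; "joint_velocities": joint speeds; "effort": joint torques, N m; "tcp_pos": TCP position; "tool_rot": TCP orientation; "force": force on the tool from outside, world axes, zero at the start; "ft_torque": the same for the moment, N m; "opening": finger opening in mm.
Only numpy, scipy, OpenCV 4.12 (cv2) and the standard library are available. Lean on these libraries where they do the work, as an engineer would, in place of code of your own. Each camera call takes 0.05 s, during which the arm holds its last target. There are 200 camera calls.

### The job

See which of the three boards is in the amplifier housing with the clamp, take the shield cover whose length matches that board's fence from the sloping rack, and set it fully down over the fence with its tab towards the clamp. Then push the clamp fully home over the tab, and only then swing the lever fully round behind the clamp to lock it. Leave the other two covers in the rack where they are and do not disturb the other things on the bench.

Things in the scene. Friction and masses are not known exactly. Their poses are not given: they have to be found in the camera images.
- housing: large finned aluminium amplifier housing on a white foam slab, the only one with a clamp and lever; 280 (x) x 180 (y) mm, its flat top 52 mm above the bench (slab 300 x 200 x 12 mm). Origin on the bench under its centre; x runs along its length, away from the robot; it does not move when pushed.
- housing_bed (a point): point on the housing's top (52 mm up, 40 mm beyond the housing's centre along its x) where the middle of the board that is fitted in it lies.
- board_a: green circuit board, 190 x 70 x 3 mm, fixed; origin under its centre, x along its length. It carries a raised rectangular steel fence 90 mm long, 44 mm wide, 13 mm above the board, whose end nearest the robot is 72 mm from the board's centre (at x = -72 mm). One of the three boards is in the housing; the other two lie on separate small heat sinks of the same height.
- board_a_seat (a point): where the origin of cover_a comes when it is seated on this board: on the board's upper face (55 mm above the bench), 77 mm from the board's centre towards the clamp end; axes as the board's.
- board_b: green circuit board, 190 x 70 x 3 mm, fixed; origin under its centre, x along its length. It carries a raised rectangular steel fence 115 mm long, 44 mm wide, 13 mm above the board, whose end nearest the robot is 72 mm from the board's centre (at x = -72 mm). One of the three boards is in the housing; the other two lie on separate small heat sinks of the same height.
- board_b_seat (a point): where the origin of cover_b comes when it is seated on this board: on the board's upper face (55 mm above the bench), 77 mm from the board's centre towards the clamp end; axes as the board's.
- board_c: green circuit board, 190 x 70 x 3 mm, fixed; origin under its centre, x along its length. It carries a raised rectangular steel fence 140 mm long, 44 mm wide, 13 mm above the board, whose end nearest the robot is 72 mm from the board's centre (at x = -72 mm). One of the three boards is in the housing; the other two lie on separate small heat sinks of the same height.
- board_c_seat (a point): where the origin of cover_c comes when it is seated on this board: on the board's upper face (55 mm above the bench), 77 mm from the board's centre towards the clamp end; axes as the board's.
- cover_a: aluminium cover for board_a, open below: 100 (x) x 54 x 17 mm high, walls 2.5, top 3 mm; 2.5 mm play on its fence. Grip rib across its top: 12 mm thick (x), 40 mm wide (y), to 42 mm above the rim, at x = 50 mm. Tab 18 x 30 x 3 mm juts out at rim level at the x = 0 end. Origin: rim level, middle of that end's outer face; z through its top. Starts in the rack, tab end down.
- cover_b: aluminium cover for board_b, open below: 125 (x) x 54 x 17 mm high, walls 2.5, top 3 mm; 2.5 mm play on its fence. Grip rib across its top: 12 mm thick (x), 40 mm wide (y), to 42 mm above the rim, at x = 62.5 mm. Tab 18 x 30 x 3 mm juts out at rim level at the x = 0 end. Origin: rim level, middle of that end's outer face; z through its top. Starts in the rack, tab end down.
- cover_c: aluminium cover for board_c, open below: 150 (x) x 54 x 17 mm high, walls 2.5, top 3 mm; 2.5 mm play on its fence. Grip rib across its top: 12 mm thick (x), 40 mm wide (y), to 42 mm above the rim, at x = 75 mm. Tab 18 x 30 x 3 mm juts out at rim level at the x = 0 end. Origin: rim level, middle of that end's outer face; z through its top. Starts in the rack, tab end down.
- rack: grey sheet-metal rack, 270 mm wide (y), 150 mm deep, fixed, holding the three covers side by side 85 mm apart in any order. Its face slopes 28 degrees, rising away from the robot along its x; a lip 12 mm high at the foot, 75 mm above the bench, stops the covers. Origin on the bench under its centre.
- clamp (a joint): slide of the steel clamp along the housing's x: 0 fully back (starts 0 to 0.006 m), 0.026 fully home, its tongue then over the cover's tab.
- clamp_grip (a point): middle of the top edge of the clamp's upright plate (10 mm thick along the housing's x, 36 mm wide along y, standing from 65 to 109 mm above the bench); moves with the clamp.
- lever (a joint): locking lever that turns about a vertical axis: 0 when it points from its pivot towards the housing's -x, 1.571 rad (counter-clockwise seen from above) fully locked, when it lies across behind the clamp; starts 0 to 0.3.
- lever_pivot (a point): the lever's axis, 52 mm above the bench.
- lever_knob (a point): centre of the top of the lever's black round knob, 18 mm diameter, standing from 62 to 104 mm above the bench, 70 mm from the pivot; moves with the lever.
- bottle: bystander: white plastic bottle with black cap, 48 mm diameter, 130 mm tall, standing between housing and rack; origin at its underside
- screw_box: bystander: clear open box of screws, 80 x 60 x 35 mm, in front of the gap between housing and rack; origin at its underside
- screwdriver: bystander: screwdriver lying on the bench near the robot; origin under its middle
- power_driver: bystander: blue and black power screwdriver, 230 mm long, 38 mm thick, lying near the robot; origin at its underside
- tape_roll: bystander: yellow tape roll lying flat, 90 mm across, 25 mm high; origin at its underside
- jar: bystander: white plastic jar, 64 mm diameter, 75 mm tall, left of the rack; origin at its underside
- part_box: bystander: closed cardboard box, 130 x 90 x 50 mm, to the left near the robot; origin at its underside
Not all that is in view belongs to the job. What is shaped like the cover_a but purple is not meant.

How it is judged (in metres and radians):
On the way, in this order (a step that is already met when the one before it is completed fails the run):
1. the matching cover is fully seated over the fence of the board in the housing, the clamp still back (((horizontal distance between board_a and housing_bed below 0.02 m and x of cover_a in the frame of board_a_seat between -0.005 and 0.005 m and y of cover_a in the frame of board_a_seat between -0.005 and 0.005 m and z of cover_a in the frame of board_a_seat between -0.003 and 0.003 m and angle between cover_a's own z axis and vertical below 0.05 rad and angle between the x axis of cover_a and the x axis of board_a, either way round below 0.1 rad) or (horizontal distance between board_b and housing_bed below 0.02 m and x of cover_b in the frame of board_b_seat between -0.005 and 0.005 m and y of cover_b in the frame of board_b_seat between -0.005 and 0.005 m and z of cover_b in the frame of board_b_seat between -0.003 and 0.003 m and angle between cover_b's own z axis and vertical below 0.05 rad and angle between the x axis of cover_b and the x axis of board_b, either way round below 0.1 rad) or (horizontal distance between board_c and housing_bed below 0.02 m and x of cover_c in the frame of board_c_seat between -0.005 and 0.005 m and y of cover_c in the frame of board_c_seat between -0.005 and 0.005 m and z of cover_c in the frame of board_c_seat between -0.003 and 0.003 m and angle between cover_c's own z axis and vertical below 0.05 rad and angle between the x axis of cover_c and the x axis of board_c, either way round below 0.1 rad)) and value of joint clamp below 0.012 m), for 0.2 s.
2. the clamp is pushed home over the tab, the cover still seated, the lever not yet swung (((horizontal distance between board_a and housing_bed below 0.02 m and x of cover_a in the frame of board_a_seat between -0.005 and 0.005 m and y of cover_a in the frame of board_a_seat between -0.005 and 0.005 m and z of cover_a in the frame of board_a_seat between -0.003 and 0.003 m and angle between cover_a's own z axis and vertical below 0.05 rad and angle between the x axis of cover_a and the x axis of board_a, either way round below 0.1 rad) or (horizontal distance between board_b and housing_bed below 0.02 m and x of cover_b in the frame of board_b_seat between -0.005 and 0.005 m and y of cover_b in the frame of board_b_seat between -0.005 and 0.005 m and z of cover_b in the frame of board_b_seat between -0.003 and 0.003 m and angle between cover_b's own z axis and vertical below 0.05 rad and angle between the x axis of cover_b and the x axis of board_b, either way round below 0.1 rad) or (horizontal distance between board_c and housing_bed below 0.02 m and x of cover_c in the frame of board_c_seat between -0.005 and 0.005 m and y of cover_c in the frame of board_c_seat between -0.005 and 0.005 m and z of cover_c in the frame of board_c_seat between -0.003 and 0.003 m and angle between cover_c's own z axis and vertical below 0.05 rad and angle between the x axis of cover_c and the x axis of board_c, either way round below 0.1 rad)) and value of joint clamp above 0.022 m and value of joint lever below 0.6 rad), for 0.2 s.
3. the lever is swung round to lock, the clamp still home (((horizontal distance between board_a and housing_bed below 0.02 m and x of cover_a in the frame of board_a_seat between -0.005 and 0.005 m and y of cover_a in the frame of board_a_seat between -0.005 and 0.005 m and z of cover_a in the frame of board_a_seat between -0.003 and 0.003 m and angle between cover_a's own z axis and vertical below 0.05 rad and angle between the x axis of cover_a and the x axis of board_a, either way round below 0.1 rad) or (horizontal distance between board_b and housing_bed below 0.02 m and x of cover_b in the frame of board_b_seat between -0.005 and 0.005 m and y of cover_b in the frame of board_b_seat between -0.005 and 0.005 m and z of cover_b in the frame of board_b_seat between -0.003 and 0.003 m and angle between cover_b's own z axis and vertical below 0.05 rad and angle between the x axis of cover_b and the x axis of board_b, either way round below 0.1 rad) or (horizontal distance between board_c and housing_bed below 0.02 m and x of cover_c in the frame of board_c_seat between -0.005 and 0.005 m and y of cover_c in the frame of board_c_seat between -0.005 and 0.005 m and z of cover_c in the frame of board_c_seat between -0.003 and 0.003 m and angle between cover_c's own z axis and vertical below 0.05 rad and angle between the x axis of cover_c and the x axis of board_c, either way round below 0.1 rad)) and value of joint clamp above 0.022 m and value of joint lever above 1.4 rad), for 0.2 s.
At the end, for the whole second after the job is handed in: The matching cover rests level on the housed board (within 5 mm sideways, 3 mm in height and 0.1 rad of its seat, tab to the clamp), clamp over 0.022 m, lever over 1.4 rad; the other two covers within 30 mm of their starts (((horizontal distance between board_a and housing_bed below 0.02 m and x of cover_a in the frame of board_a_seat between -0.005 and 0.005 m and y of cover_a in the frame of board_a_seat between -0.005 and 0.005 m and z of cover_a in the frame of board_a_seat between -0.003 and 0.003 m and angle between cover_a's own z axis and vertical below 0.05 rad and angle between the x axis of cover_a and the x axis of board_a, either way round below 0.1 rad and distance of each of cover_b, cover_c from where it was at the start of the episode below 0.03 m and linear speed of cover_a below 0.02 m/s) or (horizontal distance between board_b and housing_bed below 0.02 m and x of cover_b in the frame of board_b_seat between -0.005 and 0.005 m and y of cover_b in the frame of board_b_seat between -0.005 and 0.005 m and z of cover_b in the frame of board_b_seat between -0.003 and 0.003 m and angle between cover_b's own z axis and vertical below 0.05 rad and angle between the x axis of cover_b and the x axis of board_b, either way round below 0.1 rad and distance of each of cover_a, cover_c from where it was at the start of the episode below 0.03 m and linear speed of cover_b below 0.02 m/s) or (horizontal distance between board_c and housing_bed below 0.02 m and x of cover_c in the frame of board_c_seat between -0.005 and 0.005 m and y of cover_c in the frame of board_c_seat between -0.005 and 0.005 m and z of cover_c in the frame of board_c_seat between -0.003 and 0.003 m and angle between cover_c's own z axis and vertical below 0.05 rad and angle between the x axis of cover_c and the x axis of board_c, either way round below 0.1 rad and distance of each of cover_a, cover_b from where it was at the start of the episode below 0.03 m and linear speed of cover_c below 0.02 m/s)) and value of joint clamp above 0.022 m and value of joint lever above 1.4 rad); the robot touches nothing.
It fails at once if a bystander is moved by more than 40 mm (distance of any of bottle, screw_box, screwdriver, power_driver, tape_roll, jar, part_box from where it was at the start of the episode above 0.04 m).
It also fails if it takes over 67 s, if anything falls off the work surface, if the arm or the gripper's body presses on something with over 40 N, if the wrist force passes 120 N, or if a joint passes its speed limit or range.

## Working session

There is one attempt and no reset: what is moved stays moved. The work goes in short steps, Python scripts to look and compute and a shell command to move; the robot and the scene stay as the last step left them, time stands still between calls to the robot, and variables do not carry over. Pictures are saved under pics/ and viewed, about 8 in all and at most 12, crops included, and the job is handed in when it is done.

```bash
mkdir -p pics; cat > h.py <<'E'
import numpy as np, cv2
from plant import bot, imaging
def ray(p,uv,st=None):
    K=np.array([[p['fx'],0,p['cx']],[0,p['fy'],p['cy']],[0,0,1]])
    d=np.linalg.inv(K)@np.array([uv[0],uv[1],1.])
    if 'rvec' in p:
        R=cv2.Rodrigues(np.array(p['rvec'],float))[0]; t=np.array(p['tvec'],float).ravel()
        return -R.T@t, R.T@d
    T=np.array(p['tool_from_camera']); Rt=cv2.Rodrigues(np.array(st['tool_rot'],float))[0]
    return Rt@T[:3,3]+np.array(st['tcp_pos']), Rt@T[:3,:3]@d
def at(p,uv,z,st=None):
    o,d=ray(p,uv,st); return (o+d*(z-o[2])/d[2]).round(1)
def proj(p,X,st=None):
    X=np.atleast_2d(X).astype(float)
    if 'rvec' in p:
        R=cv2.Rodrigues(np.array(p['rvec'],float))[0]; c=X@R.T+np.array(p['tvec']).ravel()
    else:
        T=np.array(p['tool_from_camera']); Rt=cv2.Rodrigues(np.array(st['tool_rot'],float))[0]
        c=((X-np.array(st['tcp_pos']))@Rt-T[:3,3])@T[:3,:3]
    return np.c_[c[:,0]/c[:,2]*p['fx']+p['cx'],c[:,1]/c[:,2]*p['fy']+p['cy']]
def save(p,n): cv2.imwrite('pics/'+n+'.png',cv2.cvtColor(p['image'],cv2.COLOR_RGB2BGR))
E
python3 - <<'E'
from h import *
s=bot.read_state(); print(s)
for c in ('top','side'):
    p=imaging.capture(c); save(p,c); print(c,p['fx'],ray(p,(320,240)))
    for n,z in [('housing',0),('housing_bed',52),('board_a',52),('board_b',52),('board_c',52),('cover_a',80),('cover_b',80),('cover_c',80),('rack',0),('clamp_grip',109),('lever_pivot',52),('lever_knob',104),('bottle',0)]:
        print(n,[(np.round(q['xy']),round(q['confidence'],2),at(p,q['xy'],z)) for q in imaging.spot_point(n,p)][:5])
E
```

```text
{'clock': 0.0, 'qpos': array([ 1.18038578e+00,  4.91552987e-01,  1.55945110e+00, -2.73345851e-05,
        1.09166959e+00, -1.05622324e-01]), 'joint_velocities': array([ 0.0020327 , -0.00071022, -0.00083589, -0.00134583,  0.00040018,
       -0.00042128]), 'effort': array([-2.64841423e-03, -6.12636995e+01, -2.58177119e+01,  6.91050896e-02,
        4.82493080e-02, -1.24363296e-04]), 'tcp_pos': array([175.51317885, 599.63074509, 239.06524309]), 'tool_rot': array([-4.45780092e-01, -3.10955980e+00,  1.65532189e-03]), 'force': array([0.93854067, 0.05721302, 1.07746221]), 'ft_torque': array([0.04449631, 0.02747349, 0.02141389]), 'opening': 94.8470564776169}
top 510.2727135626032 (array([ 294.89707403,  -24.08009031, 1483.40811128]), array([ 0.19393398,  0.01974513, -0.98082842]))
housing []
housing_bed [(array([391., 213.]), 0.66, array([ 661.5, -198.4,   52. ]))]
board_a [(array([444., 247.]), 0.95, array([ 566.3, -349. ,   52. ])), (array([394., 214.]), 0.76, array([ 660. , -206.8,   52. ])), (array([471., 274.]), 0.64, array([ 492.2, -422.7,   52. ]))]
board_b [(array([444., 247.]), 0.95,
[... 3722 characters left out ...]
 164.]), 0.82, array([524.9, 322.9,  80. ])), (array([313., 155.]), 0.82, array([716.7, 287.9,  80. ])), (array([264., 180.]), 0.62, array([542. , 243.4,  80. ]))]
rack [(array([283., 192.]), 0.93, array([600.8, 251.3,   0. ])), (array([343., 385.]), 0.28, array([ 506.8, -401.4,    0. ]))]
clamp_grip [(array([324., 281.]), 0.6, array([ 549.4, -185.8,  109. ]))]
lever_pivot [(array([310., 274.]), 0.81, array([ 543.8, -112. ,   52. ]))]
lever_knob [(array([283., 274.]), 0.88, array([ 467.9, -122.8,  104. ]))]
bottle [(array([312., 246.]), 0.91, array([599. ,  14.1,   0. ])), (array([285., 274.]), 0.73, array([496.9, -49.3,   0. ])), (array([307., 390.]), 0.21, array([ 425.9, -380.2,    0. ]))]
```

```bash
python3 - <<'E'
import cv2
a=cv2.imread('pics/top.png')[120:360,140:500]; b=cv2.imread('pics/side.png')[120:420,220:420]
cv2.imwrite('pics/topc.png',cv2.resize(a,(800,533),interpolation=3))
cv2.imwrite('pics/sidec.png',cv2.resize(b,(400,600),interpolation=3))
E
```

```text
(no output)
```

View pics/topc.png

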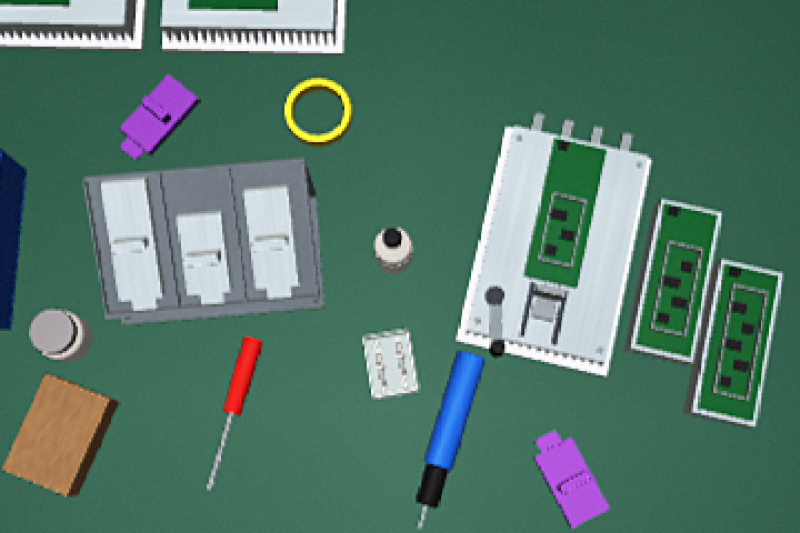

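View pics/sidec.png

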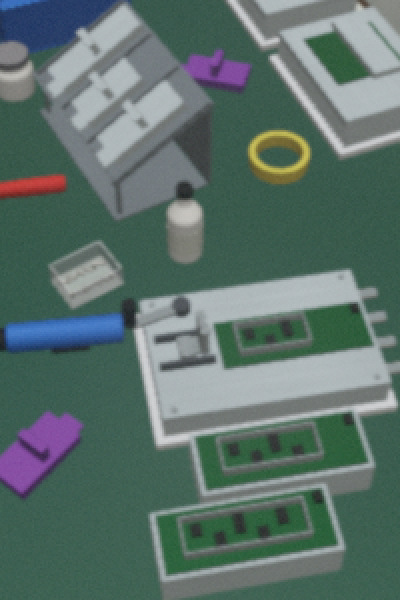

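The housed board has the shortest fence, at side-crop (272,330), so it is board_a. That makes the middle rack cover, at top-crop (203,255) and the shortest of the three, cover_a. The two purple look-alikes at (160,115) and (570,480) are excluded. I'm moving above the rack for a close confirmation.

```bash
python3 -m jog '-1 0 0 0.06 0; -1 0.03 -0.03 0.08 0.1; -1 0.06 -0.05 0.08 0.2; -1 0.09 -0.08 0.08 0.3; -1 0.12 -0.11 0.08 0.385; -1 0.15 -0.13 0.08 0.385; -1 0.18 -0.16 0.08 0.385; -1 0.21 -0.19 0.08 0.385; -1 0.24 -0.21 0.08 0.385; -1 0.27 -0.24 0.08 0.385; -1 0.3 -0.265 0.08 0.385; -1 0.33 -0.29 0.08 0.385; -1 0.36 -0.32 0.08 0.385; -1 0.375 -0.355 0.08 0.385; -1 0.375 -0.355 0.08 0.385; -0.3 0.375 -0.355 0.08 0.385; -0.3 0.375 -0.355 0.08 0.385'
python3 - <<'E'
from h import *
s=bot.read_state(); p=imaging.capture('wrist'); save(p,'w1'); print(s['tcp_pos'],s['tool_rot'],s['opening'])
print(p['tool_from_camera'])
q=imaging.spot_point('cover_a',p); print([(np.round(x['xy']),x['confidence'],at(p,x['xy'],83.5,s)) for x in q])
E
```

```text
clock: 2.82
tcp_pos: [550.4, 244.9, 319.7]
tool_rot: [0.156, -3.138, -0.001]
force: [-0.9, 0.8, -0.8]
opening: 86.4
[550.44166712 244.9383669  319.66406383] [ 1.56261913e-01 -3.13754036e+00 -5.00222822e-04] 86.39613496858475
[[-1.17341276e-03 -9.55893148e-01 -2.93712296e-01  8.41643978e+01]
 [ 9.99999306e-01 -1.15220113e-03 -2.45242643e-04 -8.12080160e-01]
 [-1.03989876e-04 -2.93712380e-01  9.55893837e-01 -1.45060773e+02]
 [ 0.00000000e+00  0.00000000e+00  0.00000000e+00  1.00000000e+00]]
[(array([317., 193.]), 0.76, array([534.9, 239.7,  83.5])), (array([236., 197.]), 0.68, array([547.7, 159. ,  83.5])), (array([405., 191.]), 0.58, array([524.2, 327.8,  83.5])), (array([129.,  92.]), 0.44, array([457.2,  55.6,  83.5]))]
```

View pics/w1.png

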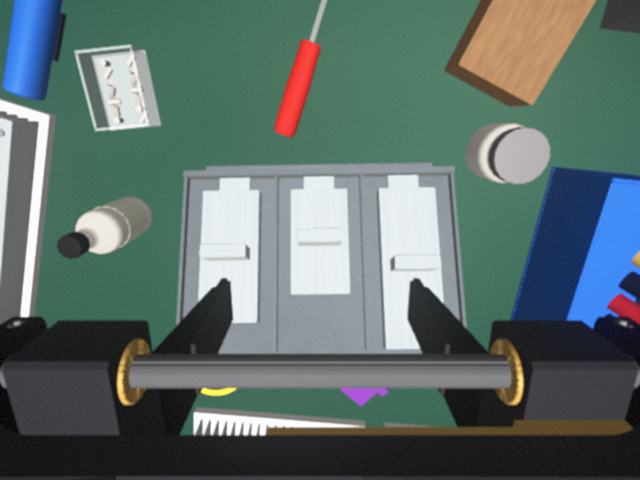

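The wrist view confirms it. The middle cover, with its rib at (319,236), tab at (318,182) and far end at row 294, is clearly the shortest of the three and not purple. I'll check a model projection against these pixels.

```bash
cat >> h.py <<'E'
def cov(o,yaw,tilt=np.radians(28)):
    """cover_a model points -> world: tab tip L,R; rib top 4; far top L,R; near top L,R"""
    P=np.array([[-18,15,3],[-18,-15,3],[44,20,42],[44,-20,42],[56,20,42],[56,-20,42],[100,27,17],[100,-27,17],[0,27,17],[0,-27,17]],float)
    R=cv2.Rodrigues(np.array([0,0,yaw]))[0]@cv2.Rodrigues(np.array([0,-tilt,0]))[0]
    return P@R.T+np.array(o)
E
python3 - <<'E'
from h import *
s=bot.read_state(); p=imaging.capture('wrist')
print(proj(p,cov([537,241,83.5],.1),s).round(0).tolist())
im=cv2.cvtColor(p['image'],cv2.COLOR_RGB2BGR)
for u,v in proj(p,cov([537,241,83.5],.1),s): cv2.circle(im,(int(u*8+4),int(v*8+4)),8,(0,0,255),-1,shift=3)
cv2.imwrite('pics/w1c.png',cv2.resize(im[160:310,250:390],(560,600),interpolation=3))
E
```

```text
[[332.0, 177.0], [302.0, 177.0], [339.0, 229.0], [294.0, 229.0], [340.0, 242.0], [294.0, 242.0], [346.0, 294.0], [287.0, 294.0], [345.0, 190.0], [289.0, 190.0]]
```

View pics/w1c.png

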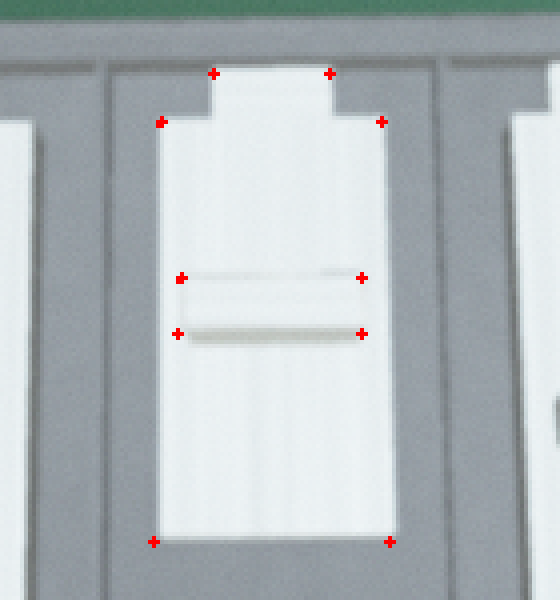

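```bash
python3 -m jog '-0.37 0.0155 0 -0.03 0.01; -0.37 0.0155 0 -0.06 0.01; -0.37 0.0155 0 -0.09 0.01; -0.37 0.0155 0 -0.12 0.01; -0.37 0.0155 0 -0.14 0.01; -0.37 0.0155 0 -0.15 0.01; -0.37 0.0155 0 -0.16 0.01; -0.37 0.0155 0 -0.167 0.01; -0.37 0.0155 0 -0.167 0.01; -0.37 0.0155 0 -0.167 0.01'
```

```text
clock: 3.8
tcp_pos: [565.7, 246.2, 153.5]
tool_rot: [-0.176, 3.136, 0.001]
force: [0.2, -0.3, 0.6]
opening: 64.9
```

```bash
python3 -m jog '0.3 0 -0.0015 -0.001 0; 1 0 -0.0015 -0.001 0; 1 0 -0.0015 -0.001 0; 1 0 -0.0015 -0.001 0; 1 0 -0.0015 -0.001 0; 1 0 -0.0015 -0.001 0'
python3 -m jog '1 0 0 0.01 0; 1 0 0 0.03 0; 1 0 0 0.05 0; 1 0 0 0.08 0; 1 0 0 0.12 0; 1 0 0 0.15 0; 1 0 0 0.15 0'
```

```text
clock: 4.3
tcp_pos: [565.8, 244.8, 152.9]
tool_rot: [-0.176, 3.135, 0.001]
force: [-0.0, -0.5, 3.5]
opening: 39.5
clock: 4.88
tcp_pos: [567.1, 245.3, 310.1]
tool_rot: [-0.175, 3.126, 0.005]
force: [0.1, -0.4, -0.6]
opening: 39.7
```

```bash
python3 -m jog '1 0.005 -0.03 0 -0.03; 1 0.01 -0.06 0 -0.07; 1 0.01 -0.09 0 -0.1; 1 0.015 -0.12 0 -0.13; 1 0.015 -0.15 0 -0.17; 1 0.02 -0.18 0 -0.2; 1 0.02 -0.21 0 -0.23; 1 0.02 -0.24 0 -0.27; 1 0.02 -0.27 0 -0.3; 1 0.02 -0.3 0 -0.3; 1 0.02 -0.32 0 -0.3; 1 0.02 -0.335 0 -0.3; 1 0.02 -0.335 0 -0.3; 1 0.02 -0.335 0 -0.3'
python3 - <<'E'
from h import *
s=bot.read_state(); p=imaging.capture('wrist'); save(p,'w2'); print(s['tcp_pos'],s['tool_rot'],s['opening'],s['force'])
for n,z in [('housing',0),('housing_bed',52),('board_a_seat',55),('board_a',52),('clamp_grip',109),('lever_pivot',52),('lever_knob',104)]:
    print(n,[(np.round(q['xy']),round(q['confidence'],2),at(p,q['xy'],z,s)) for q in imaging.spot_point(n,p)][:3])
E
```

```text
clock: 6.05
tcp_pos: [587.0, -89.9, 310.0]
tool_rot: [0.295, 3.117, 0.002]
force: [0.2, -0.2, -0.1]
opening: 39.7
[586.95838454 -89.88481787 309.99171998] [2.95264238e-01 3.11662167e+00 2.48691801e-03] 39.65509746545667 [ 0.23844331 -0.18431535 -0.05221858]
housing []
housing_bed []
board_a_seat [(array([229., 215.]), 0.7, array([ 582.4, -188.7,   55. ]))]
board_a [(array([ 86., 226.]), 0.93, array([ 565.7, -346.8,   52. ])), (array([232., 276.]), 0.88, array([ 653.6, -205.3,   52. ])), (array([407., 188.]), 0.33, array([591. ,   3.8,  52. ]))]
clamp_grip [(array([210., 186.]), 0.69, array([ 542.3, -183.1,  109. ]))]
lever_pivot [(array([286., 164.]), 0.88, array([ 541.9, -117.5,   52. ]))]
lever_knob [(array([261.,  91.]), 0.75, array([ 471.8, -119.6,  104. ]))]
```

View pics/w2.png

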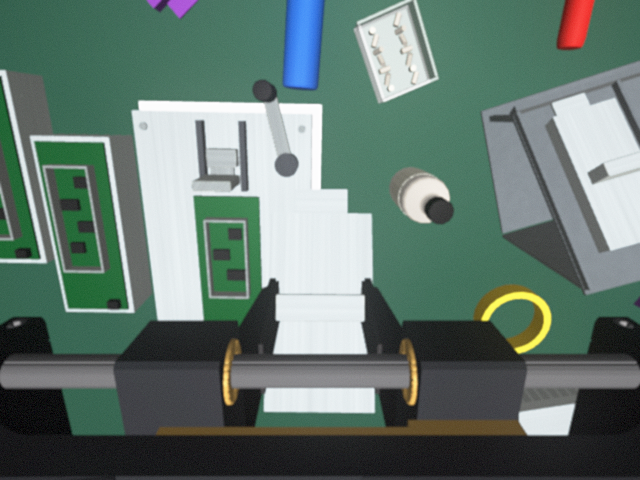

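The cover is held squarely, with its rib between the pads at (320,305). The housing is at left, with the fence corners near (204,219), (248,219), (248,298) and (207,299). Next I fit the board and the held cover.

```bash
cat >> h.py <<'E'
def brd(b,zs=True):
    """fence top corners (z68), board near corners (z55)"""
    P=np.array([[-72,-22,68],[-72,22,68],[18,22,68],[18,-22,68],[-95,-35,55],[-95,35,55]],float)
    c,s=np.cos(b[2]),np.sin(b[2])
    return np.c_[b[0]+P[:,0]*c-P[:,1]*s, b[1]+P[:,0]*s+P[:,1]*c, P[:,2]]
E
python3 - <<'E'
from h import *
from scipy.optimize import least_squares as ls
s=bot.read_state(); p=imaging.capture('wrist')
m=np.array([[204,219],[248,219],[248,298],[207,299],[195,197],[259,196]],float)
r=ls(lambda b:(proj(p,brd(b),s)-m).ravel(),[655,-203,-.2]); print(r.x, r.fun.round(1))
rot=np.array(s['tool_rot'],float); yaw=2*np.arctan2(rot[1],rot[0])-np.pi; print('tool yaw',yaw)
im=cv2.cvtColor(p['image'],cv2.COLOR_RGB2BGR)
for u,v in proj(p,brd(r.x),s): cv2.circle(im,(int(u*8+4),int(v*8+4)),7,(0,0,255),-1,shift=3)
# held cover: origin such that rib pt (50,0,h) in grip
mc=np.array([[347,190],[274,213],[372,213],[276,294],[364,294],[264,412],[375,412]],float)
def f(v):
    q=proj(p,cov(v[:3],v[3],v[4]),s); return (q[[0,9,8,3,2,7,6]]-mc).ravel()
r=ls(f,[555,-85,250,yaw,.4],x_scale=[10,10,10,.1,.1]); print(r.x,r.fun.round(1))
for u,v in proj(p,cov(r.x[:3],r.x[3],r.x[4]),s): cv2.circle(im,(int(u*8+4),int(v*8+4)),7,(255,0,255),-1,shift=3)
cv2.imwrite('pics/w2c.png',cv2.resize(im[150:310,180:390],(788,600),interpolation=3))
E
```

```text
[ 6.55455173e+02 -2.06019417e+02 -2.20656889e-01] [ 0.   0.4 -1.9  1.7  0.2  0.4  1.8 -1.7 -1.1 -2.1  1.   1. ]
tool yaw -0.1869447952397989
[ 5.59500191e+02 -8.39776075e+01  2.39894971e+02 -2.01075378e-01
  4.98743659e-01] [ 0.2 -0.  -2.7 -0.1 -0.4  1.1  1.  -0.7  1.5  0.3  0.3 -0.7 -0.3  0.3]
```

View pics/w2c.png

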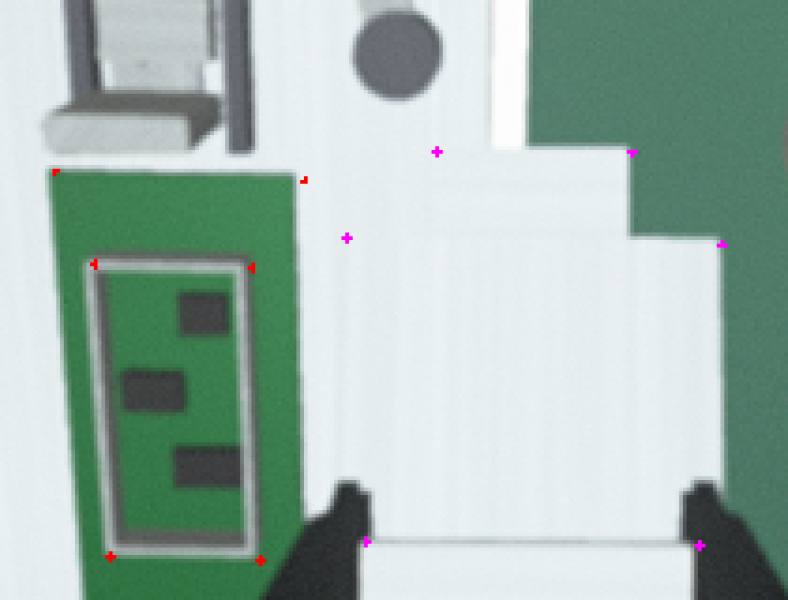

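```bash
python3 - <<'E'
from h import *
from scipy.optimize import least_squares as ls
s=bot.read_state(); p=imaging.capture('wrist')
m=np.array([[203.5,219.9],[247.4,219.7],[249.1,297.5],[208.3,297.5],[193.3,195.9],[258.9,196.7]])
r=ls(lambda b:(proj(p,brd(b),s)-m).ravel(),[655,-203,-.2]); b=r.x;print(b, r.fun.round(1))
c,sn=np.cos(b[2]),np.sin(b[2])
for n,a in (('contact',-50),('end',-27),('seat',-77)): print(n,b[0]+a*c,b[1]+a*sn)
E
```

```text
[ 6.55416155e+02 -2.05732254e+02 -2.10093807e-01] [ 0.2 -0.4 -1.6  0.7 -0.3  0.6  1.1 -0.1  0.1 -0.7  0.6 -0.1]
contact 606.5155875118301 -195.30467181283174
end 629.009848686097 -200.1013596517333
seat 580.1092809159514 -189.67377739325167
```

```bash
python3 -m jog '1 0.01 -0.03 0 -0.015; 1 0.0195 -0.06 0 -0.015; 1 0.0195 -0.09 0 -0.015; 1 0.0195 -0.1055 0 -0.015; 1 0.0195 -0.1055 -0.03 -0.015; 1 0.0195 -0.1055 -0.06 -0.015; 1 0.0195 -0.1055 -0.09 -0.015; 1 0.0195 -0.1055 -0.11 -0.015; 1 0.0195 -0.1055 -0.11 -0.015; 1 0.0195 -0.1055 -0.11 -0.015'
python3 - <<'E'
from h import *
s=bot.read_state(); p=imaging.capture('wrist'); print(s['tcp_pos'])
im=cv2.cvtColor(p['image'],cv2.COLOR_RGB2BGR)
rot=np.array(s['tool_rot'],float); yaw=2*np.arctan2(rot[1],rot[0])-np.pi; print('tool yaw',yaw)
b=[655.4,-205.7,-.21]
for u,v in proj(p,brd(b),s): cv2.circle(im,(int(u*8+4),int(v*8+4)),7,(0,0,255),-1,shift=3)
o=s['tcp_pos']+np.array([-29*np.cos(yaw),-29*np.sin(yaw),-69.7])
for u,v in proj(p,cov(o,yaw,.49),s): cv2.circle(im,(int(u*8+4),int(v*8+4)),7,(255,0,255),-1,shift=3)
cv2.imwrite('pics/w3.png',im[40:440,120:520][:, :].repeat(1,0)); 
cv2.imwrite('pics/w3.png',cv2.resize(im[60:360,180:480],(600,600),interpolation=3))
E
```

```text
clock: 7.38
tcp_pos: [606.6, -194.7, 199.9]
tool_rot: [0.316, 3.116, 0.003]
force: [-0.5, -0.6, -0.3]
opening: 39.7
[ 606.56338791 -194.65780691  199.91627893]
tool yaw -0.20235927611072047
```

View pics/w3.png

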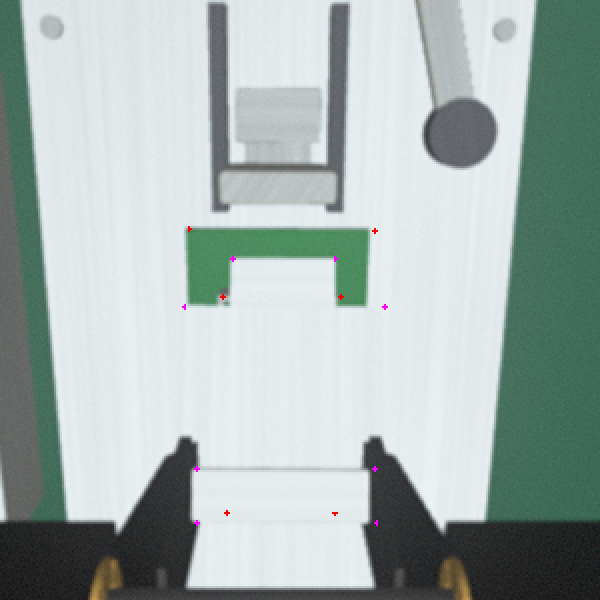

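The projections match the image within about 1 mm: board near edge at row 229, tab tip at row 258, and both offset sideways by the same small camera bias. I'm descending to tab contact.

```bash
python3 -m jog '1 0 -0.0005 -0.02 -0.007; 1 0 -0.0005 -0.035 -0.007; 1 0 -0.0005 -0.05 -0.007; 1 0 -0.0005 -0.058 -0.007; 1 0 -0.0005 -0.062 -0.007; 1 0 -0.0005 -0.065 -0.007; 1 0 -0.0005 -0.066 -0.007; 1 0 -0.0005 -0.066 -0.007; 1 0 -0.0005 -0.066 -0.007'
```

```text
clock: 8.18
tcp_pos: [607.4, -195.5, 136.0]
tool_rot: [0.327, 3.111, 0.001]
force: [-0.1, 0.1, -1.2]
opening: 40.0
```

```bash
python3 -m jog '1 -0.001 0 -0.003 0; 1 0.0015 -0.0005 -0.005 0; 1 0.004 -0.001 -0.007 0; 1 0.0065 -0.0015 -0.01 0; 1 0.0095 -0.002 -0.0125 0; 1 0.0095 -0.002 -0.0125 0; 1 0.0095 -0.002 -0.0125 0'
python3 - <<'E'
from h import *
s=bot.read_state()
p=imaging.capture('wrist'); a=cv2.cvtColor(p['image'],cv2.COLOR_RGB2BGR)[80:320,180:480]
q=imaging.capture('side'); c=cv2.cvtColor(q['image'],cv2.COLOR_RGB2BGR)[230:330,290:430]
print(s['tcp_pos'],s['force'],s['opening'])
cv2.imwrite('pics/w4.png',np.vstack([cv2.resize(a,(500,400)),cv2.resize(c,(500,200),interpolation=3)]) if 0 else np.hstack([cv2.resize(a,(400,320),interpolation=3),cv2.resize(c,(400,320),interpolation=3)]))
E
```

```text
clock: 8.77
tcp_pos: [617.7, -197.7, 123.7]
tool_rot: [0.326, 3.11, 0.0]
force: [2.8, 0.3, 4.0]
opening: 39.2
[ 617.65026325 -197.67472322  123.65423332] [2.82104557 0.2770621  4.03070761] 39.249577947727204
```

View pics/w4.png

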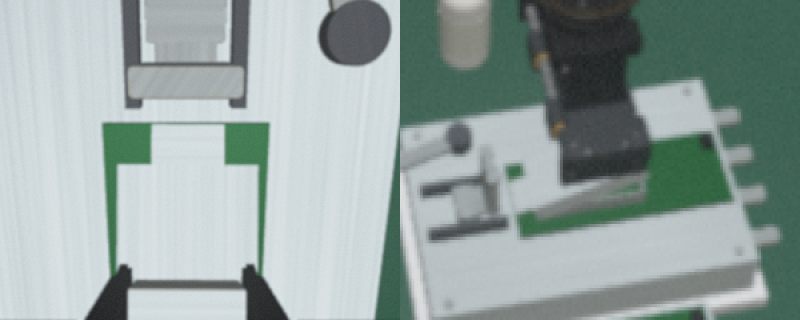

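Tab tip is at the board edge and centred (tab 151–225 against board 103–269), and the cover is pivoting down over the fence. I'll finish the arc.

```bash
python3 -m jog '1 0.0025 -0.0005 -0.003 0; 1 0.0045 -0.001 -0.006 0; 1 0.0065 -0.0015 -0.009 0; 1 0.0085 -0.002 -0.012 0; 1 0.01 -0.0022 -0.015 0; 1 0.0115 -0.0025 -0.0185 0; 1 0.0115 -0.0025 -0.0185 0; 1 0.0115 -0.0025 -0.0185 0'
```

```text
clock: 9.53
tcp_pos: [629.1, -200.2, 104.9]
tool_rot: [0.326, 3.11, 0.0]
force: [1.4, 0.2, 1.7]
opening: 39.9
```

```bash
python3 -m jog '-0.4 0 0 0 0; -0.4 0 0 0 0; -0.4 0 0 0 0; -0.4 0 0 0 0; -0.4 0 0 0.03 0; -0.4 0 0 0.06 0; -0.4 0 0 0.09 0; -0.4 0 0 0.12 0; -0.4 0 0 0.12 0'
python3 - <<'E'
from h import *
s=bot.read_state()
p=imaging.capture('wrist'); im=cv2.cvtColor(p['image'],cv2.COLOR_RGB2BGR)
q=imaging.capture('side'); c=cv2.cvtColor(q['image'],cv2.COLOR_RGB2BGR)[240:320,300:420]
b=[655.4,-205.7,-.21]; o=[580.1,-189.7,55]
for X in (brd(b)[4:],cov(o,-.21,0)):
  for u,v in proj(p,X,s): cv2.circle(im,(int(u*8+4),int(v*8+4)),5,(0,0,255),-1,shift=3)
for n,z in [('cover_a',55),('clamp_grip',109),('lever_pivot',52),('lever_knob',104)]:
    print(n,[(np.round(k['xy']),round(k['confidence'],2),at(p,k['xy'],z,s)) for k in imaging.spot_point(n,p)][:3])
cv2.imwrite('pics/w5.png',np.hstack([cv2.resize(im[40:320,180:430],(500,560),interpolation=3),cv2.resize(c,(300,560),interpolation=3)]))
E
```

```text
clock: 10.28
tcp_pos: [630.6, -200.8, 231.0]
tool_rot: [0.325, 3.102, -0.004]
force: [0.7, -0.7, 1.1]
opening: 66.4Traceback (most recent call last):
  File "<stdin>", line 6, in <module>
  File "h.py", line 25, in cov
    R=cv2.Rodrigues(np.array([0,0,yaw]))[0]@cv2.Rodrigues(np.array([0,-tilt,0]))[0]
                                            ~~~~~~~~~~~~~^^^^^^^^^^^^^^^^^^^^^^^
cv2.error: OpenCV(4.12.0) /io/opencv/modules/calib3d/src/calibration_base.cpp:151: error: (-210:Unsupported format or combination of formats) The matrices must have 32f or 64f data type in function 'Rodrigues'
```

```bash
python3 - <<'E'
from h import *
s=bot.read_state()
p=imaging.capture('wrist'); im=cv2.cvtColor(p['image'],cv2.COLOR_RGB2BGR)
q=imaging.capture('side'); c=cv2.cvtColor(q['image'],cv2.COLOR_RGB2BGR)[240:320,300:420]
b=[655.4,-205.7,-.21]; o=[580.1,-189.7,55]
for X in (brd(b)[4:],cov(o,-.21,0.)):
  for u,v in proj(p,X,s): cv2.circle(im,(int(u*8+4),int(v*8+4)),5,(0,0,255),-1,shift=3)
for n,z in [('cover_a',55),('clamp_grip',109),('lever_pivot',52),('lever_knob',104)]:
    print(n,[(np.round(k['xy']),round(k['confidence'],2),at(p,k['xy'],z,s)) for k in imaging.spot_point(n,p)][:3])
cv2.imwrite('pics/w5.png',np.hstack([cv2.resize(im[40:320,180:430],(500,560),interpolation=3),cv2.resize(c,(300,200),interpolation=3) if 0 else cv2.copyMakeBorder(cv2.resize(c,(300,200),interpolation=3),0,360,0,0,cv2.BORDER_CONSTANT)]))
E
```

```text
cover_a [(array([320., 160.]), 0.9, array([ 578.4, -190. ,   55. ]))]
clamp_grip [(array([318., 112.]), 0.81, array([ 542.3, -183.6,  109. ]))]
lever_pivot [(array([403.,  92.]), 0.59, array([ 541. , -115.7,   52. ]))]
lever_knob []
```

View pics/w5.png

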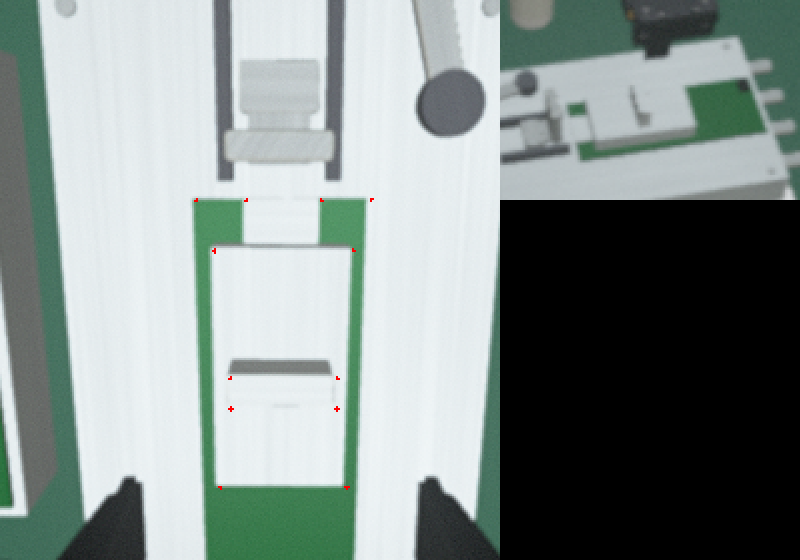

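The cover is seated and level with its tab at the board edge: far edge (215–347,487) and near edge (210–352,246) lie on the model points. Next, close the fingers, go behind the clamp and descend.

```bash
python3 -m jog '1 -0.03 0.006 0 0; 1 -0.06 0.012 0 0; 1 -0.09 0.018 0 0; 1 -0.1175 0.0235 0 0; 1 -0.1175 0.0235 -0.02 0; 1 -0.1175 0.0235 -0.05 0; 1 -0.1175 0.0235 -0.08 0; 1 -0.1175 0.0235 -0.1 0; 1 -0.1175 0.0235 -0.11 0; 1 -0.1175 0.0235 -0.116 0; 1 -0.1175 0.0235 -0.116 0; 1 -0.1175 0.0235 -0.116 0'
```

```text
clock: 11.68
tcp_pos: [511.7, -176.8, 108.3]
tool_rot: [0.327, 3.111, 0.001]
force: [-0.4, -0.6, -0.4]
opening: 0.1
```

```bash
python3 -m jog '1 0.006 -0.0013 0.002 0; 1 0.012 -0.0026 0.002 0; 1 0.018 -0.0038 0.002 0; 1 0.022 -0.0047 0.002 0; 1 0.026 -0.0055 0.002 0; 1 0.029 -0.0062 0.002 0; 1 0.029 -0.0062 0.002 0'
python3 -m jog '1 0.003 -0.0006 0 0; 1 0.006 -0.0013 0 0; 1 0.008 -0.0017 0 0; 1 0.008 -0.0017 0 0'
```

```text
clock: 12.27
tcp_pos: [541.3, -183.0, 110.2]
tool_rot: [0.326, 3.111, 0.001]
force: [0.5, -0.4, -0.7]
opening: 0.7
clock: 12.6
tcp_pos: [549.7, -184.8, 110.2]
tool_rot: [0.326, 3.11, 0.001]
force: [0.0, 0.4, 0.1]
opening: 0.6
```

```bash
python3 - <<'E'
from h import *
s=bot.read_state()
p=imaging.capture('wrist'); im=cv2.cvtColor(p['image'],cv2.COLOR_RGB2BGR)
q=imaging.capture('side'); c=cv2.cvtColor(q['image'],cv2.COLOR_RGB2BGR)[240:320,280:400]
for n,z in [('clamp_grip',109)]:
  for x in (p,q): print(n,[(np.round(k['xy']),round(k['confidence'],2),at(x,k['xy'],z,s)) for k in imaging.spot_point(n,x)][:3])
cv2.imwrite('pics/w6.png',np.hstack([cv2.resize(im,(480,360)),cv2.copyMakeBorder(cv2.resize(c,(320,213),interpolation=3),0,147,0,0,cv2.BORDER_CONSTANT)]))
E
```

```text
clamp_grip []
clamp_grip [(array([191., 177.]), 0.53, array([345.1, 303.5, 109. ]))]
```

View pics/w6.png

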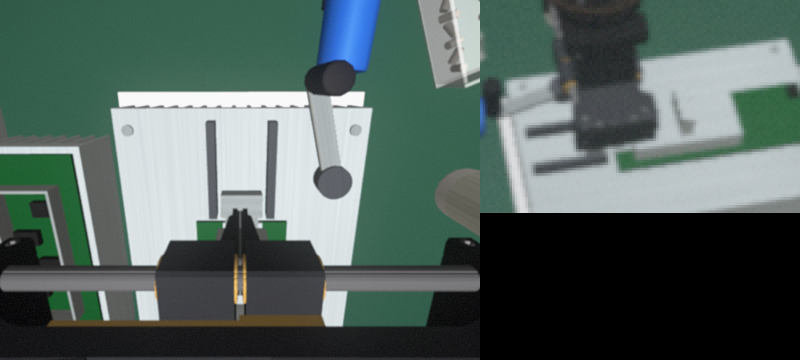

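The clamp block has moved along the rails and now sits near (240,205). I'll push on until it stops.

```bash
python3 -m jog '1 0.002 -0.0004 0 0; 1 0.004 -0.0009 0 0; 1 0.005 -0.001 0 0; 1 0.005 -0.001 0 0'
python3 -m jog '1 0.002 -0.0004 0 0; 1 0.004 -0.0009 0 0; 1 0.004 -0.0009 0 0'
```

```text
clock: 13.13
tcp_pos: [552.3, -185.4, 110.3]
tool_rot: [0.326, 3.116, 0.002]
force: [-13.2, 1.6, 9.3]
opening: 0.5
clock: 13.38
tcp_pos: [552.6, -185.5, 110.4]
tool_rot: [-0.326, -3.124, -0.005]
force: [-23.6, 0.6, 17.3]
opening: 0.7
```

```bash
python3 -m jog '1 -0.01 0.002 0 0; 1 -0.02 0.0043 0 0; 1 -0.02 0.0043 0.03 0; 1 -0.02 0.0043 0.07 0; 0.2 -0.02 0.02 0.11 0; 0.2 -0.02 0.045 0.13 0; 0.2 -0.02 0.065 0.13 0; 0.2 -0.02 0.065 0.13 0'
python3 - <<'E'
from h import *
s=bot.read_state()
p=imaging.capture('wrist'); im=cv2.cvtColor(p['image'],cv2.COLOR_RGB2BGR)
q=imaging.capture('side'); c=cv2.cvtColor(q['image'],cv2.COLOR_RGB2BGR)[240:320,280:400]
for n,z in [('clamp_grip',109),('lever_knob',104),('lever_pivot',52)]:
  for x in (p,q): print(n,[(np.round(k['xy']),round(k['confidence'],2),at(x,k['xy'],z,s)) for k in imaging.spot_point(n,x)][:2])
cv2.imwrite('pics/w7.png',np.hstack([cv2.resize(im,(480,360)),cv2.copyMakeBorder(cv2.resize(c,(320,213),interpolation=3),0,147,0,0,cv2.BORDER_CONSTANT)]))
E
```

```text
clock: 14.05
tcp_pos: [532.9, -118.1, 242.2]
tool_rot: [0.323, 3.122, 0.005]
force: [1.1, -0.1, -0.7]
opening: 22.0
clamp_grip [(array([243., 295.]), 0.92, array([ 568.1, -188.9,  109. ])), (array([ 92., 303.]), 0.52, array([ 549.3, -309.5,  109. ]))]
clamp_grip [(array([348., 301.]), 0.7, array([ 579.8, -260. ,  109. ])), (array([332., 281.]), 0.58, array([ 569.2, -192.7,  109. ]))]
lever_knob []
lever_knob [(array([284., 274.]), 0.59, array([ 469.9, -124.3,  104. ])), (array([332., 282.]), 0.23, array([ 568. , -193.3,  104. ]))]
lever_pivot [(array([324., 227.]), 0.81, array([ 541.8, -116. ,   52. ]))]
lever_pivot [(array([312., 275.]), 0.66, array([ 545.6, -117.7,   52. ])), (array([365., 286.]), 0.4, array([ 656.8, -201.5,   52. ]))]
```

View pics/w7.png

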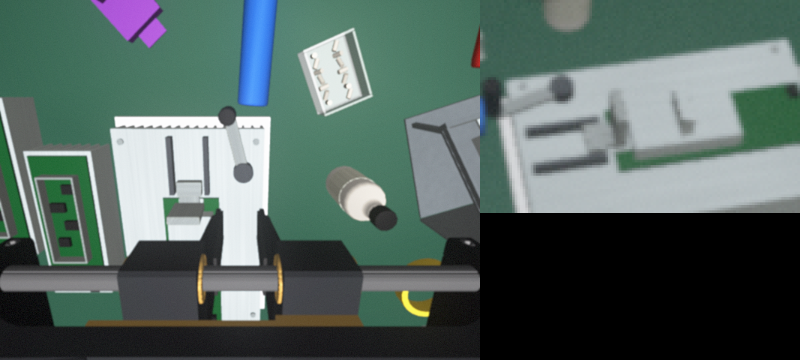

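The clamp is home: the plate went from x 542 to 568, about 26 mm. The lever is still at its start, with the knob at (227,115) in this scaled view.

```bash
python3 - <<'E'
from h import *
s=bot.read_state(); p=imaging.capture('wrist')
print(at(p,(227/.75,115/.75),104,s),s['tcp_pos'])
E
```

```text
[ 468.6 -120.8  104. ] [ 532.51855621 -121.10702093  239.82186996]
```

```bash
python3 -m jog '0 -0.03 0 0 0; 0 -0.0615 0 0 0; 0 -0.0615 0 -0.03 0; 0 -0.0615 0 -0.06 0; 0 -0.0615 0 -0.09 0; 0 -0.0615 0 -0.11 0; 0 -0.0615 0 -0.125 0; 0 -0.0615 0 -0.133 0; 0 -0.0615 0 -0.133 0; 0 -0.0615 0 -0.133 0'
```

```text
clock: 15.33
tcp_pos: [471.2, -121.2, 107.1]
tool_rot: [-0.328, -3.123, -0.005]
force: [0.1, -1.6, 1.2]
opening: 47.5
```

```bash
python3 -m jog '0.5 0 0 0 0; 0.7 0 0 0 0; 1 0 0 0 0; 1 0 0 0 0; 1 0 0 0 0'
```

```text
clock: 15.75
tcp_pos: [471.4, -121.2, 107.5]
tool_rot: [-0.328, -3.124, -0.005]
force: [0.2, 1.6, 0.7]
opening: 19.8
```

```bash
python3 -m jog '1 0.0006 -0.007 0 0; 1 0.0023 -0.014 0 0; 1 0.0046 -0.021 0 0; 1 0.0075 -0.0278 0 0; 1 0.0112 -0.034 0 0; 1 0.0156 -0.0401 0 0; 1 0.0206 -0.0455 0 0; 1 0.026 -0.0505 0 0; 1 0.026 -0.0505 0 0; 1 0.026 -0.0505 0 0'
```

```text
clock: 16.58
tcp_pos: [497.4, -171.9, 107.8]
tool_rot: [-0.327, -3.123, -0.005]
force: [-0.8, 1.4, 4.6]
opening: 17.5
```

```bash
python3 -m jog '1 0.0059 -0.0044 0 0; 1 0.0123 -0.0081 0 0; 1 0.0175 -0.0105 0 0; 1 0.0225 -0.0123 0 0; 1 0.026 -0.0134 0 0; 1 0.0296 -0.0142 0 0; 1 0.031 -0.0145 0 0; 1 0.031 -0.0145 0 0; 1 0.031 -0.0145 0 0'
```

```text
clock: 17.33
tcp_pos: [522.5, -183.3, 107.4]
tool_rot: [-0.325, -3.109, -0.014]
force: [-28.7, 15.6, 20.6]
opening: 17.4
```

```bash
python3 -m jog '0 -0.004 0.001 0 0; 0 -0.004 0.001 0 0; 0 -0.004 0.001 0 0; 0 -0.004 0.001 0.04 0; 0 -0.004 0.001 0.08 0; 0 0.01 0.001 0.12 0; 0 0.04 0.001 0.13 0; 0 0.065 0.001 0.13 0; 0 0.065 0.001 0.13 0; 0 0.065 0.001 0.13 0'
python3 - <<'E'
from h import *
s=bot.read_state()
p=imaging.capture('wrist'); im=cv2.cvtColor(p['image'],cv2.COLOR_RGB2BGR)
q=imaging.capture('side'); c=cv2.cvtColor(q['image'],cv2.COLOR_RGB2BGR)[240:320,280:400]
for n,z in [('clamp_grip',109),('lever_knob',104),('lever_pivot',52),('cover_a',55)]:
  for x in (p,q): print(n,[(np.round(k['xy']),round(k['confidence'],2),at(x,k['xy'],z,s)) for k in imaging.spot_point(n,x)][:2])
cv2.imwrite('pics/w8.png',np.hstack([cv2.resize(im[60:360,180:480],(480,480)),cv2.copyMakeBorder(cv2.resize(c,(320,213),interpolation=3),0,267,0,0,cv2.BORDER_CONSTANT)]))
E
```

```text
clock: 18.17
tcp_pos: [588.4, -182.4, 236.9]
tool_rot: [-0.324, -3.109, -0.014]
force: [0.3, -0.9, 0.2]
opening: 47.8
clamp_grip [(array([304., 218.]), 0.96, array([ 568. , -189.9,  109. ]))]
clamp_grip [(array([335., 280.]), 0.75, array([ 576.5, -194.5,  109. ]))]
lever_knob [(array([299., 158.]), 0.73, array([ 525.3, -184.6,  104. ]))]
lever_knob [(array([312., 284.]), 0.61, array([ 523.1, -179.8,  104. ])), (array([310., 243.]), 0.21, array([567.1, -56.2, 104. ]))]
lever_pivot [(array([385., 156.]), 0.91, array([ 542.3, -115.9,   52. ]))]
lever_pivot [(array([310., 276.]), 0.63, array([ 541.9, -116.5,   52. ]))]
cover_a [(array([311., 214.]), 0.71, array([ 577.7, -187.7,   55. ]))]
cover_a [(array([277., 195.]), 0.89, array([563.9, 191.2,  55. ])), (array([335., 293.]), 0.85, array([ 578.6, -192.9,   55. ]))]
```

View pics/w8.png

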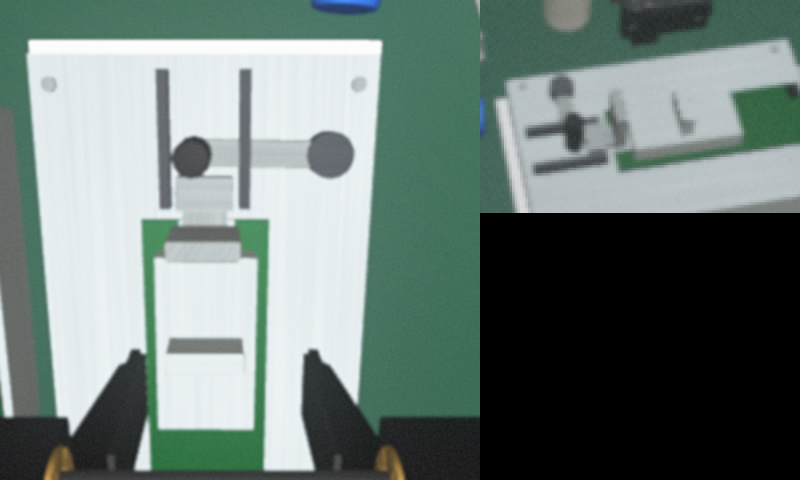

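The lever lies square across behind the clamp, with its arm at row 155 perpendicular to the rails and the knob at (192,157), which gives about 1.54 rad. The clamp is home, the cover is seated, and the gripper is clear. Handing in.

```bash
python3 -c "
from plant import bot
print(bot.close_job())"
```

```text
the job is handed in; nothing more can be done
None
```

I handed the job in at about 18 s of the 67 s allowed. The interface gives no verdict, so the results below are my own measurements.

- **Cover:** The housed board has the shortest fence (board_a), so I took the short middle cover from the rack. I lowered it tab first and pivoted it level over the fence. Before I pushed the clamp, the picture showed it level on the board. Its edges were within about 1–2 mm of the seat, with the tab towards the clamp.
- **Clamp:** The plate moved about 26 mm and then stopped hard, with force rising to about 29 N. After the lever was swung it was still home, at x 568 mm against 542 mm at the start.
- **Lever:** I swung it only after the clamp was home. The final picture shows it square across behind the clamp, at about 1.54 rad. It stopped about 6 mm short of where I had commanded it, with force at about 39 N. I read this as the end stop, and the gripper position at that moment gave about 1.50 rad.
- **Forces and clearance:** The highest wrist force I saw was about 39 N, and the gripper finished open, well above everything.

**Not checked:** I did not measure the other two covers or the bystanders again at the end. The cover lifted out of the rack cleanly, and I saw no sign that I had touched anything else.

**Disagreements:** After the clamp was pushed, the side camera put the clamp 1–9 mm further out in x than the wrist camera did. Of its two candidates for the clamp then, the more confident was about 70 mm off, so I relied on the wrist view.

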